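# Tighten an elbow to its angle and blank off an air block

### The arm

A 6-joint arm with a two-finger parallel gripper is mounted at the origin on the work surface. World frame = base frame: x ahead of the robot, y to its left, z up, the work surface at z = 0. Lengths are in mm, angles in rad, forces in N, time in s.
With the tool pointing down it reaches from about 350 to 725 mm from the base axis. Payload 4.3 kg.
Tool frame: the origin (TCP) lies on the centre line of the jaws, within the pads' length; the fingertips stand 11 mm ahead of it and the grasp point (between the pads) lies 8 mm behind it; z points along the fingers, y is the line along which they close (so a half turn about z gives the same grasp; the last joint's range is limited). The gripper opens to 85 mm and grips with 20 to 120 N. Pads are 22 mm wide; open, the fingers measure 114 mm over their backs; the gripper's body (76 mm by 85 mm) begins 54 mm behind the grasp point. The pads swing forward as they close: fully open they stand 13 mm farther back than shut.
Start: joints at [-1.31, 0.377, 0.081, 1.274, 0, 1.46], TCP at [208.371, -535.955, 242.329] pointing down, gripper open.
Joint ranges: [-2.72, 2.72], [-0.84, 1.66], [-1.02, 1.22], [-1.77, 2.12], [-1.37, 1.28], [-3.14, 3.14]. Speed limits (rad/s): [2.57, 2.57, 3.14, 3.14, 3.14, 3.14].

### API

Orientations are given as [roll, pitch, yaw] about the fixed x, y, z axes, in that order (R = Rz(yaw) Ry(pitch) Rx(roll)).
In Python, from workcell import manip gives the robot as it stands.
- The arm moves only by the shell command python3 -m inch 'ROWS'. ROWS is a JSON object of lists of equal length, an entry for each row: "linear": the shift along the tool's x, y, z in mm, a list of three; "twist": the turn, a rotation vector about the tool's x, y, z in degrees, a list of three; "jaw": the finger opening in mm, from 0 to 85.4. A call has 1 to 10 rows; each row is the pose to reach, as a shift and turn from the pose commanded when the call began, along the tool's axes at that moment; what a row does not reach only later rows make up. A row lasts 1/12 s, in which the tool goes at most 41.7 mm and 7.16 degrees, less where a joint would pass 70% of its speed; a pose out of reach is approached as far as the arm can. A call with a gripper value outside its range is refused whole. The fingers move at their own pace and stop on an object; the grip force is fixed at half the most. Time passes only in rows, so rows that repeat a pose let the fingers close. It gives the time, the measured TCP pose, the force, the opening and the grip force at its end, in the units of the state.
- manip.get_state(): the state, without advancing time (a new reading comes with each control period).
- manip.camera(name): name is "scene" or "top" or "wrist"; returns the picture (400x640x3 uint8, blue, green, red); there is no depth.
- manip.camera_params(name): a dict with "fx", "fy", "cx", "cy" (pixels), "eye" and "orientation" of the camera in the world. Camera axes: x right, y down, z forward; pixel columns grow to the right and rows downward; lengths in mm; the calibration is good to about 2 mm. The wrist camera is an equidistant fisheye: a pixel r from the principal point sees the ray r / f radians off the axis. A picture is of the moment at which its call begins: read the wrist's pose just before it. camera_params takes no time and is no camera call; for the wrist camera it gives the pose at the moment of the call.
- manip.job_done(): hands the job in; it is judged then, once.
Trained networks look in the newest picture that a camera, given by its name, has taken for a name from the list of things; names that differ only in an ending like _2 or _b are one class to them, and where a whole thing is asked for, a point or a joint stands for the part that bears it (a point fixed in the world has none). Each returns a list of dicts, best first, with "score" (0 to 1); they miss things now and then, are a little off and sometimes report something else, mostly with a low value. They report only what shows in the picture. A call takes as long as a camera call.
- manip.regions_of(target, camera): "pixels" (400x640 bool, what is visible of it) and "box" ([left, top, right, bottom] in pixels, round what is visible of it).
The state is a dict: "time": time; "q": joint angles; "qd": joint speeds; "effort": joint torques, N m; "ee_pos": TCP position; "eef_rot": TCP orientation; "ft_force": force on the tool from outside, world axes, zero at the start; "torque": the same for the moment, N m; "grip_width": finger opening in mm; "grip_force": force on a finger pad.
Only numpy, scipy, OpenCV 4.12 (cv2) and the standard library are available. Lean on these libraries where they do the work, as an engineer would, in place of code of your own. Each camera call takes 0.05 s, during which the arm holds its last target. There are 200 camera calls.

### The job

The air block clamped in the bench vise has to be made ready to hang: its end elbow is only finger-started. Screw that elbow in clockwise until it bites and go on tightening it until its hose tail points the same way as the tail of the finished elbow beside it; it must end tight, so do not turn it back to line it up. Also close the open push-in port at the other end of the block with the blanking plug that fits it, upright and fully home with its collar down on the port's rim, and leave the other things on the bench where they are.

Things in the scene. Friction and masses are not known exactly. Their poses are not given: they have to be found in the camera images.
- elbow_mid (a point): Finger-started brass elbow at one end of the block: square body 26 x 26 mm, 32 mm tall, a level hose tail out of one side. Point: body centre, on the vertical thread axis about which it turns, 26 mm above the block's top. x points out along the tail, z up. Its flat sides at y = +-13 mm are free to grip from above. Clockwise from above tightens; it sinks 1.8 mm a turn
- elbow_tail (a point): Tip of that elbow's hose tail, on the tail's centre line, 66 mm out from the thread axis, level with elbow_mid. The tail is 21 mm thick to 28 mm from the axis, then 14 to 18 mm. From its start the elbow needs 2.0 to 4.6 rad clockwise to line up with the finished one and has always bitten by then, so it is right the first time it lines up
- elbow (a joint): How far the elbow has run down its free thread, rad, growing clockwise; starts at 0.4 to 2.4 and turns with 0.07 N m up to 4.0, where the taper bites. From there it turns on against 0.2 N m, after 0.35 rad more 0.34 N m, without springing back, and this reading stays at 4.0. Turned back after biting, the reading falls by that angle: it has slackened
- done_mid (a point): Finished elbow, fixed in the middle of the block, same shape: centre of its square body, 26 mm above the block's top. x points out along its hose tail, the direction the other tail must take; y runs along the block; z up. The elbow to tighten stands at y = -90 mm, the open port at y = +90 mm
- vise: Blue bench vise, fixed to the bench, origin at its foot below done_mid, same axes. It holds an aluminium block 230 mm long (y), 40 wide, 40 tall, top face 140 mm above the bench. Jaws 100 mm wide, 122 mm tall. Its T-handle reaches 195 mm to the -x side, 20 to 80 mm above the bench; the anvil 122 mm to +x; a pipe stub 170 mm to -y
- port_rim (a point): Open push-in port, upright round fitting 23 mm across (25 mm hexagon foot) at the block's other end: centre of its rim, 28 mm above the block's top. Bore straight down, 13 mm wide, 27 mm deep. Axes as done_mid
- plug_mid (a point): Blanking plug that fits: black, round, 54 mm long: pin 12 mm thick, 24 mm long at the bottom; collar 22 mm across, 4 mm thick; grip 15 mm thick, 26 mm tall on top. Hangs upright by its collar in a hole of the bur block. Point on its axis, 27 mm above the pin's tip: collar's underside 3 mm below it, grip from 1 to 27 mm above it. z up. 13 to 25 g. Home in the port it is 3 mm above port_rim
- thin_mid (a point): Thinner black blanking plug, too thin for the port, in the bur block's other hole (which hole holds which plug varies): pin 8 mm, collar 17 mm across, grip 11 mm thick and 20 mm tall, 48 mm long. Point on its axis, 24 mm above the pin's tip. To be left there
- bur_block: Wooden block fixed on the bench, 60 mm (x) by 200 mm (y), 40 mm tall; origin: centre of its underside. Two upright holes 13 mm wide, 30 mm deep, at y = -55 and +25 mm, hold the two plugs. Thin steel burs stand up to 27 mm out of its +y end, 55 mm or more from the holes
- tape_roll: White roll of thread tape lying on the bench, 52 mm across, 13 mm high; underside centre. A bystander
- spanner: Steel spanner lying on the bench, 200 mm long along its x axis, 8 mm thick; underside centre. A bystander
- compound_bar: Brown bar of polishing compound, 120 x 45 x 35 mm, lying on the bench; underside centre. A bystander
- spare_tee: Dark steel pipe tee lying on the bench, 54 mm long, 33 mm high; underside centre. A bystander
- felt_buff: Felt polishing wheel lying flat, 100 mm across, 30 mm high; underside centre. A bystander

How it is judged (in metres and radians):
At the end, for the whole second after the job is handed in: The elbow has bitten and is not backed off by over 0.1 rad (joint above 3.9); its tail points the way of the finished one within 0.14 rad; the fitting plug stands in the port within 4 mm of its axis, upright within 0.12 rad, collar within 2.5 mm of the rim (value of joint elbow above 3.9 rad and angle between the x axis of elbow_mid and the x axis of done_mid, either way round below 0.14 rad and x of elbow_tail in the frame of done_mid above 0.05 m and horizontal distance between plug_mid and port_rim below 0.004 m and z of plug_mid in the frame of port_rim between 0 and 0.0055 m and angle between plug_mid's own z axis and vertical below 0.12 rad); the robot touches nothing.
It fails at once if the thin plug is moved from its hole (distance of thin_mid from where it was at the start of the episode above 0.03 m).
It fails at once if a bystander is shoved or knocked over (distance of any of tape_roll, spanner, compound_bar, spare_tee, felt_buff from where it was at the start of the episode above 0.03 m).
It also fails if it takes over 70 s, if anything falls off the work surface, if the arm or the gripper's body presses on something with over 40 N, if the wrist force passes 120 N, or if a joint passes its speed limit or range.

## Working session

There is one attempt and no reset: what is moved stays moved. The work goes in short steps, Python scripts to look and compute and a shell command to move; the robot and the scene stay as the last step left them, time stands still between calls to the robot, and variables do not carry over. Pictures are saved under pics/ and viewed, at most 10 in all, crops included, and the job is handed in when it is done.

```bash
mkdir -p pics; ls
cat > h.py <<'E'
import numpy as np, cv2
from workcell import manip
from scipy.spatial.transform import Rotation as R
def P(cam):
    return manip.camera_params(cam)
E
python3 - <<'E'
from h import *
print(manip.get_state())
for c in ("scene","top","wrist"):
    p=P(c); print(c,p); im=manip.camera(c); cv2.imwrite(f"pics/{c}0.png",im)
    for t in ["elbow_mid","done_mid","vise","port_rim","plug_mid","thin_mid","bur_block"]:
        try:
            for r in manip.regions_of(t,c)[:2]:
                m=r["pixels"]; ys,xs=np.nonzero(m); print(c,t,round(r["score"],2),[int(v) for v in r["box"]],xs.mean().round(1),ys.mean().round(1),len(xs))
        except Exception as e: print(c,t,e)
a=cv2.imread("pics/scene0.png");b=cv2.imread("pics/top0.png")
cv2.imwrite("pics/st.png",np.vstack([a,b])[:, :])
E
```

```text
pics
{'time': 0.0, 'q': array([-1.31029676e+00,  3.78107420e-01,  7.96182426e-02,  1.27441781e+00,
        4.24321149e-06,  1.46050960e+00]), 'qd': array([-0.00072354, -0.00141658, -0.00081824, -0.00145643,  0.00114914,
       -0.00135749]), 'effort': array([ 6.26020119e-04, -4.63603270e+01,  2.69874161e+01,  2.07952922e-02,
       -2.12642789e-05,  2.70882175e-06]), 'ee_pos': array([ 208.19678033, -535.29073223,  241.33258591]), 'eef_rot': array([-3.13949528e+00, -2.36524048e-04,  3.70786040e-01]), 'ft_force': array([-0.6025052 , -0.87313113,  0.3342322 ]), 'torque': array([ 0.05332748,  0.01965772, -0.02461133]), 'grip_force': 0.0, 'grip_width': 85.32616012645663}
scene {'fx': 512.3846256121543, 'fy': 512.3846256121543, 'cx': 318.6027197360421, 'cy': 200.36463263415408, 'eye': array([1534.65758605, -227.60984912, 1153.33993565]), 'orientation': array([-2.36645278,  0.01958022,  1.35387205])}
scene elbow_mid 0.47 [274, 191, 289, 210] 282.1 201.5 230
scene done_mid 0.9 [255, 182, 360, 278] 312.5 228.6 4851
scene vise 0.57 [253, 181, 364, 279] 312.3 228.5 4884
scene port_rim 0.68 [254
[... 478 characters left out ...]
.1 186.5 295
top elbow_mid 0.5 [458, 135, 499, 174] 478.2 154.3 1344
top done_mid 0.62 [291, 118, 412, 257] 341.6 177.4 6008
top vise 0.56 [287, 119, 409, 260] 342.4 177.1 5666
top port_rim 0.8 [287, 116, 411, 259] 342.0 177.2 5743
top port_rim 0.25 [458, 136, 497, 173] 478.3 154.4 1309
top plug_mid 0.48 [199, 188, 210, 197] 203.5 193.1 76
top plug_mid 0.27 [457, 135, 498, 172] 477.8 154.9 1302
top bur_block 0.61 [143, 180, 228, 220] 183.3 198.8 1965
wrist {'fx': 309.70691628693146, 'fy': 309.70691628693146, 'cx': 318.9943410588185, 'cy': 199.01950041549648, 'eye': array([ 271.36468375, -511.17985947,  372.5207613 ]), 'orientation': array([ 2.86762785e+00, -5.22352517e-04, -1.20118273e+00])}
```

Run:
```python
from h import *
a=cv2.imread("pics/scene0.png");b=cv2.imread("pics/top0.png")
cv2.imwrite("pics/top_c.png",cv2.resize(b[90:310,130:510],None,fx=2.1,fy=2.1,interpolation=cv2.INTER_CUBIC))
cv2.imwrite("pics/sc_c.png",cv2.resize(a[140:320,220:500],None,fx=2.8,fy=2.8,interpolation=cv2.INTER_CUBIC))
```

```text
(no output)
```

View pics/top_c.png

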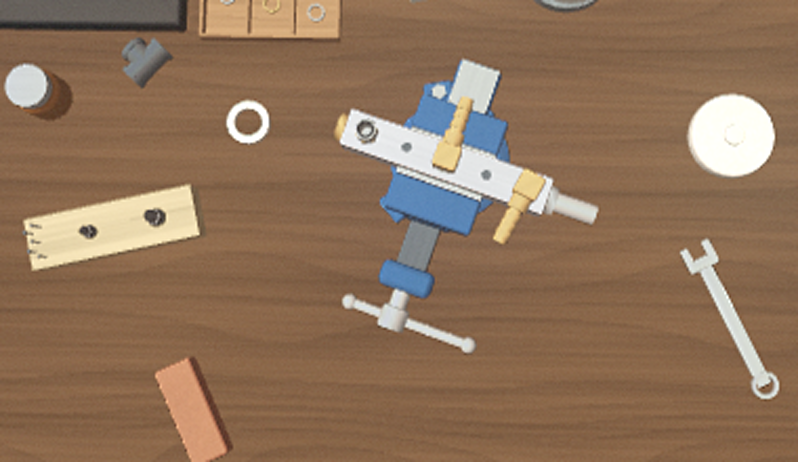

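View pics/sc_c.png

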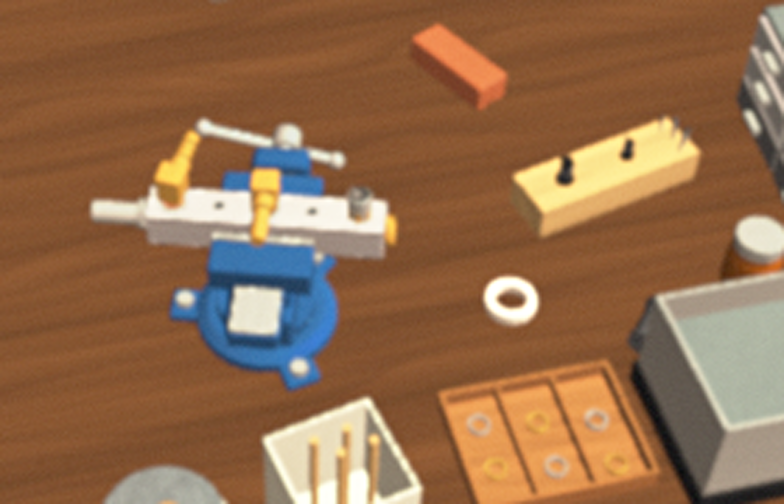

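The top view shows the vise, with the done elbow at crop (447,155) and its tail pointing up. The loose elbow is at (530,185) with its tail to the lower left, the port at (367,130), the thick plug at (154,216) and the thin plug at (88,231). The scene view agrees: the fat plug is the one in the hole nearer the vise.

```bash
cat >> h.py <<'E'
def ray(p,u,v,fish=False):
    x,y=(u-p["cx"])/p["fx"],(v-p["cy"])/p["fy"]
    if fish:
        r=np.hypot(x,y); d=np.array([x/r*np.sin(r),y/r*np.sin(r),np.cos(r)]) if r>1e-9 else np.array([0,0,1.])
    else: d=np.array([x,y,1.])
    return R.from_euler("xyz",p["orientation"]).as_matrix()@d
def at_z(p,u,v,z,fish=False):
    d=ray(p,u,v,fish); e=np.array(p["eye"]); return e+d*(z-e[2])/d[2]
def proj(p,X,fish=False):
    c=R.from_euler("xyz",p["orientation"]).as_matrix().T@(np.array(X,float)-p["eye"])
    if fish:
        r=np.hypot(c[0],c[1]); th=np.arctan2(r,c[2]); k=th/max(r,1e-9)
        return np.array([p["cx"]+p["fx"]*c[0]*k,p["cy"]+p["fy"]*c[1]*k])
    return np.array([p["cx"]+p["fx"]*c[0]/c[2],p["cy"]+p["fy"]*c[1]/c[2]])
E
python3 - <<'E'
from h import *
p=P("top");s=P("scene")
f=lambda x,y:(130+x/2.1,90+y/2.1)
g=lambda x,y:(220+x/2.8,140+y/2.8)
for n,xy,z in [("elbow",(533,182),182),("etail",(502,240),173),("done",(447,157),182),("dtail",(467,101),173),("port",(367,130),168),("plugtop",(154,213),71),("thin",(88,230),65)]:
    X=at_z(p,*f(*xy),z);print(n,X.round(0),"scene crop",((proj(s,X)-[220,140])*2.8).round(0))
E
```

```text
elbow [ 584. -144.  182.] scene crop [166. 175.]
etail [ 525. -114.  173.] scene crop [187. 134.]
done [608. -56. 182.] scene crop [262. 177.]
dtail [668. -76. 173.] scene crop [255. 233.]
port [637.  27. 168.] scene crop [355. 194.]
plugtop [555. 275.  71.] scene crop [562. 162.]
thin [534. 353.  65.] scene crop [622. 141.]
```

```bash
python3 -m inch '{"linear":[[330,-150,-60],[330,-150,-60],[330,-150,-60],[330,-150,-60],[330,-150,-60],[330,-150,-60],[330,-150,-60],[330,-150,-60],[330,-150,-60],[330,-150,-60]],"twist":[[0,0,-71],[0,0,-71],[0,0,-71],[0,0,-71],[0,0,-71],[0,0,-71],[0,0,-71],[0,0,-71],[0,0,-71],[0,0,-71]],"jaw":[60,60,60,60,60,60,60,60,60,60]}'
cat >> h.py <<'E'
def tool():
    s=manip.get_state(); M=R.from_euler("xyz",s["eef_rot"]).as_matrix(); return s,np.array(s["ee_pos"]),M
def go(X,yawdeg):
    s,p,M=tool(); T=R.from_euler("xyz",[np.pi,0,np.radians(yawdeg)]).as_matrix()
    print("t",round(s["time"],2),"pos",p.round(1),"rot",np.degrees(s["eef_rot"]).round(1),"q6",s["q"][5].round(2),"w",round(s["grip_width"],1))
    print("lin",(M.T@(np.array(X)-p)).round(1),"twist",np.degrees(R.from_matrix(M.T@T).as_rotvec()).round(1))
E
python3 -c "
from h import *
go([584,-144,300],-27)"
```

```text
time: 2.03
ee_pos: [465.6, -272.3, 303.6]
eef_rot: [3.138, -0.0, 1.623]
ft_force: [-1.2, -0.6, -0.5]
grip_width: 60.2
grip_force: 0.0
t 2.03 pos [ 465.6 -272.3  303.6] rot [179.8  -0.   93. ] q6 0.87 w 60.2
lin [122.  124.9   4.2] twist [ 1.0e-01 -2.0e-01  1.2e+02]
```

```bash
python3 -m inch '{"linear":[[122,125,4],[122,125,4],[122,125,4],[122,125,4],[122,125,4],[122,125,4],[122,125,4],[122,125,4],[122,125,4],[122,125,4]],"twist":[[0,0,-71],[0,0,-71],[0,0,-71],[0,0,-71],[0,0,-71],[0,0,-71],[0,0,-71],[0,0,-71],[0,0,-71],[0,0,-71]],"jaw":[60,60,60,60,60,60,60,60,60,60]}'
python3 -m inch '{"linear":[[0,0,0],[0,0,0],[0,0,0],[0,0,0],[0,0,0],[0,0,0],[0,0,0],[0,0,0],[0,0,0],[0,0,0]],"twist":[[0,0,-71],[0,0,-71],[0,0,-71],[0,0,-71],[0,0,-71],[0,0,-71],[0,0,-71],[0,0,-71],[0,0,-71],[0,0,-71]],"jaw":[50,50,50,50,50,50,50,50,50,50]}'
python3 -m inch '{"linear":[[0,0,0],[0,0,0],[0,0,0],[0,0,0],[0,0,0],[0,0,0],[0,0,0],[0,0,0],[0,0,0],[0,0,0]],"twist":[[0,0,-71],[0,0,-71],[0,0,-71],[0,0,-71],[0,0,-71],[0,0,-71],[0,0,-71],[0,0,-71],[0,0,-71],[0,0,-71]],"jaw":[50,50,50,50,50,50,50,50,50,50]}'
python3 -c "
from h import *
go([584,-144,300],-27)
p=P('wrist');im=manip.camera('wrist');cv2.imwrite('pics/w1.png',im)
for n,X in dict(elb=[584,-144,182],tail=[525,-114,173],done=[608,-56,182],dt=[668,-76,173],port=[637,27,168]).items(): print(n,proj(p,X,True).round(0))
for t in ['elbow_mid','plug_mid']:
  for r in manip.regions_of(t,'wrist')[:2]: print(t,r['score'],r['box'])
"
```

```text
time: 2.87
ee_pos: [581.8, -149.6, 298.2]
eef_rot: [-3.142, -0.0, 2.855]
ft_force: [0.1, 0.1, -0.6]
grip_width: 60.1
grip_force: 0.0
time: 3.7
ee_pos: [581.7, -149.8, 298.3]
eef_rot: [-3.142, -0.0, -2.189]
ft_force: [1.4, 0.2, 0.3]
grip_width: 50.5
grip_force: 0.0
time: 4.53
ee_pos: [581.7, -149.8, 298.3]
eef_rot: [3.142, -0.0, -0.95]
ft_force: [0.8, -0.2, 0.0]
grip_width: 50.1
grip_force: 0.0
t 4.53 pos [ 581.7 -149.8  298.3] rot [180.   -0.  -54.4] q6 -2.55 w 50.1
lin [-3.4 -5.2 -1.7] twist [  0.   -0.  -27.4]
elb [312. 202.]
tail [346. 260.]
done [235. 262.]
dt [194. 206.]
port [181. 295.]
elbow_mid 0.64 [295.2, 182.9, 353.4, 265.0]
plug_mid 0.56 [177.5, 338.5, 220.0, 379.6]
plug_mid 0.5 [196.0, 363.5, 202.4, 369.5]
```

View pics/w1.png

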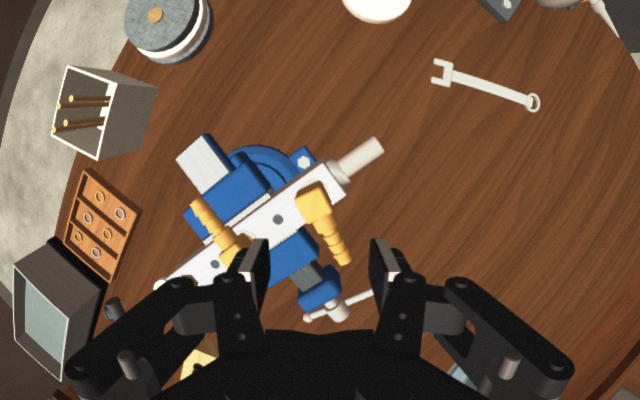

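The wrist view shows the loose elbow's body at about (312,198) with its tail tip at (346,260), as predicted. The done elbow's tail points up-left at (197,205). I'll zoom in for the exact angles.

Run:
```python
from h import *
im=cv2.imread('pics/w1.png');c=cv2.resize(im[170:300,180:370],None,fx=4.2,fy=4.2,interpolation=cv2.INTER_CUBIC);cv2.imwrite('pics/w1c.png',c)
```

```text
(no output)
```

View pics/w1c.png

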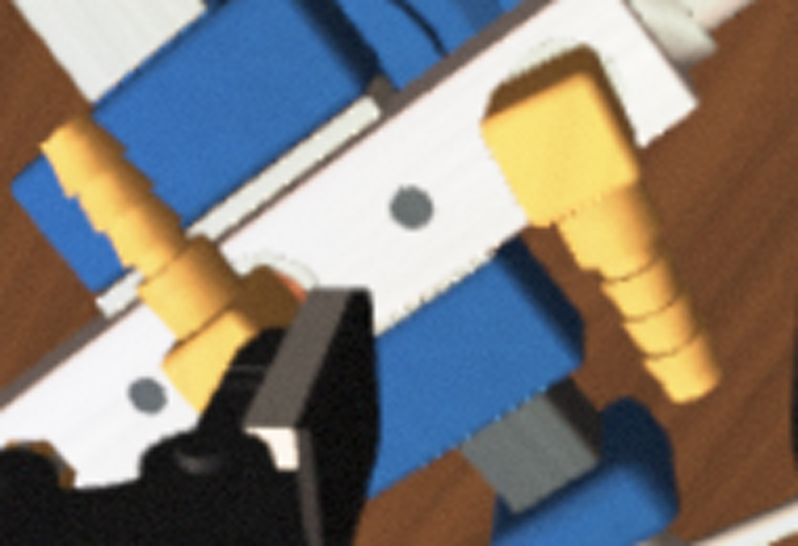

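Run:
```python
from h import *
p=P('wrist'); f=lambda x,y:(180+x/4.2,170+y/4.2)
A=[at_z(p,*f(*c),182,True) for c in [(482,122),(592,72),(640,175),(545,225)]]
c=np.mean(A,0);print("centre",c.round(1)); 
for i in range(4):
    d=A[(i+1)%4]-A[i];print(np.linalg.norm(d).round(1),np.degrees(np.arctan2(d[1],d[0])).round(1))
def L(a,b,z):
    a=at_z(p,*f(*a),z,True);b=at_z(p,*f(*b),z,True);d=b-a;print(a.round(1),b.round(1),np.degrees(np.arctan2(d[1],d[0])).round(1))
L((637,268),(695,388),166); L((175,263),(62,131),166); L((410,207),(148,395),140)
t=at_z(p,*f(695,388),166,True);d=t-c;print(np.hypot(*d[:2]),np.degrees(np.arctan2(d[1],d[0])))
```

```text
centre [ 580.4 -142.5  182. ]
23.9 -120.0
23.2 149.5
21.8 64.2
24.8 -25.4
[ 549.5 -125.2  166. ] [ 521.4 -108.9  166. ] 149.7
[634.3 -65.9 166. ] [671.6 -77.4 166. ] -17.1
[595.4 -99.  140. ] [624.1 -14.6 140. ] 71.2
67.87283353956647 150.25711338423628
```

```bash
python3 -m inch '{"linear":[[-5.2,-3.5,20],[-5.2,-3.5,40],[-5.2,-3.5,60],[-5.2,-3.5,80],[-5.2,-3.5,100],[-5.2,-3.5,115],[-5.2,-3.5,125],[-5.2,-3.5,132],[-5.2,-3.5,136],[-5.2,-3.5,136]],"twist":[[0,0,-7],[0,0,-14],[0,0,-21],[0,0,-25.4],[0,0,-25.4],[0,0,-25.4],[0,0,-25.4],[0,0,-25.4],[0,0,-25.4],[0,0,-25.4]],"jaw":[50,50,50,50,50,50,50,50,50,50]}'
python3 -m inch '{"linear":[[0,0,0],[0,0,0],[0,0,0],[0,0,0],[0,0,0],[0,0,0],[0,0,0],[0,0,0]],"twist":[[0,0,0],[0,0,0],[0,0,0],[0,0,0],[0,0,0],[0,0,0],[0,0,0],[0,0,0]],"jaw":[20,20,20,20,20,20,20,20]}'
python3 -c "
from h import *
go([581.5,-143.5,162],-29);s=manip.get_state();print(s['q'].round(2),s['torque'])"
```

```text
time: 5.52
ee_pos: [581.4, -143.5, 161.9]
eef_rot: [3.141, 0.001, -0.513]
ft_force: [-1.2, -1.1, -0.6]
grip_width: 50.2
grip_force: 0.0
time: 6.18
ee_pos: [583.4, -142.6, 163.9]
eef_rot: [-3.138, -0.003, -0.511]
ft_force: [2.9, 4.9, 2.7]
grip_width: 25.1
grip_force: 60.5
t 6.18 pos [ 583.4 -142.6  163.9] rot [-179.8   -0.2  -29.3] q6 -2.98 w 25.1
lin [-1.2  1.7  1.9] twist [-0.2 -0.2 -0.3]
[-0.35  0.46 -0.    1.11  0.   -2.98] [ 0.91726696 -0.46858166  0.0549255 ]
```

```bash
python3 -m inch '{"linear":[[0.6,-1.7,0],[0.6,-1.7,0],[0.6,-1.7,0],[0.6,-1.7,0],[0.6,-1.7,0],[0.6,-1.7,0.2],[0.6,-1.7,0.2],[0.6,-1.7,0.3],[0.6,-1.7,0.3],[0.6,-1.7,0.3]],"twist":[[0,0,6],[0,0,12],[0,0,18],[0,0,24],[0,0,30],[0,0,36],[0,0,42],[0,0,48],[0,0,54],[0,0,60]],"jaw":[20,20,20,20,20,20,20,20,20,20]}'
python3 -c "
from h import *
go([581.5,-143.5,162],162.3);s=manip.get_state();print(s['torque'])"
```

```text
time: 7.02
ee_pos: [581.5, -143.3, 163.4]
eef_rot: [3.14, -0.003, -1.565]
ft_force: [-6.5, -0.0, 7.2]
grip_width: 25.2
grip_force: 61.3
t 7.02 pos [ 581.5 -143.3  163.4] rot [179.9  -0.2 -89.7] q6 -1.92 w 25.2
lin [0.2 0.  1.4] twist [-1.00e-01 -2.00e-01  1.08e+02]
[-0.11815125  1.42002012  0.04964312]
```

```bash
python3 -m inch '{"linear":[[0,0,0],[0,0,0],[0,0,0],[0,0,0],[0,0,0],[0,0,0.2],[0,0,0.2],[0,0,0.3],[0,0,0.3],[0,0,0.3]],"twist":[[0,0,6],[0,0,12],[0,0,18],[0,0,24],[0,0,30],[0,0,36],[0,0,42],[0,0,48],[0,0,54],[0,0,60]],"jaw":[20,20,20,20,20,20,20,20,20,20]}'
python3 -m inch '{"linear":[[0,0,0],[0,0,0],[0,0,0],[0,0,0],[0,0,0.1],[0,0,0.1],[0,0,0.2],[0,0,0.2]],"twist":[[0,0,6],[0,0,12],[0,0,18],[0,0,24],[0,0,30],[0,0,36],[0,0,38],[0,0,38]],"jaw":[20,20,20,20,20,20,20,20]}'
python3 -c "
from h import *
go([581.5,-143.5,162],162.3);s=manip.get_state();print(s['torque'])
p=P('wrist');im=manip.camera('wrist');cv2.imwrite('pics/w2.png',im)
print(proj(p,[581.5,-143.5,182],True),proj(p,[608,-56,182],True))
for X in ([645,-163,166],[668,-76,166]): print(proj(p,X,True))
"
```

```text
time: 7.85
ee_pos: [579.7, -142.0, 163.0]
eef_rot: [3.139, -0.005, -2.612]
ft_force: [-10.2, 3.2, 12.0]
grip_width: 25.4
grip_force: 61.8
time: 8.52
ee_pos: [579.6, -140.6, 163.0]
eef_rot: [3.14, -0.005, 3.013]
ft_force: [-11.5, 5.4, 12.9]
grip_width: 25.0
grip_force: 62.1
t 8.52 pos [ 579.6 -140.6  163. ] rot [179.9  -0.3 172.6] q6 -0.22 w 25.0
lin [-2.3 -2.6  1. ] twist [ 0.1 -0.3 10.3]
[1.2473655  2.26540175 0.27782752]
[313.64404971 291.33141319] [495.88307354 306.03890792]
[295.66291786 369.26759175]
[440.35327347 373.11928622]
```

View pics/w2.png

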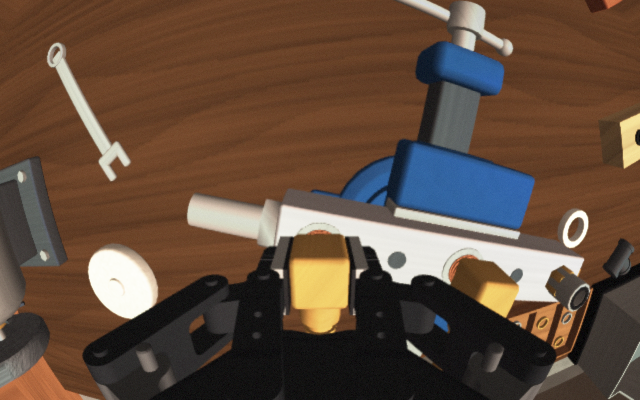

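The elbow turned with the gripper: its body is square between the pads at (320,270) with the tail below at (320,320). The torque of 0.28 N m says it has bitten. About 10° remain, so I'll check the block direction here.

Run:
```python
from h import *
p=P('wrist')
for a,b in [((290,192),(583,257)),((397,260),(516,274))]:
    A=at_z(p,*a,140,True);B=at_z(p,*b,140,True);d=B-A;print(A,B,np.hypot(*d[:2]),np.degrees(np.arctan2(d[1],d[0])))
X=at_z(p,572,294,168,True);print("port",X)
t=P('top');f=lambda x,y:(130+x/2.1,90+y/2.1)
A,B=at_z(t,*f(406,147),140),at_z(t,*f(486,175),140);d=B-A;print(A,B,np.hypot(*d[:2]),np.degrees(np.arctan2(d[1],d[0])))
```

```text
[ 547.72957914 -151.78789647  140.        ] [624.1584267   54.64450945 140.        ] 220.1265702948514 69.68359962358319
[594.39330871 -98.47728995 140.        ] [621.48083633 -14.28766326 140.        ] 88.43996491648845 72.16471966278597
port [630.32696788  18.20797424 168.        ]
[624.44780274 -13.11402187 140.        ] [595.62582845 -98.93356191 140.        ] 90.53010358112851 -108.56431472192105
```

```bash
python3 -m inch '{"linear":[[0.8,0.4,0],[1.6,0.8,0],[1.6,0.8,0],[1.6,0.8,0]],"twist":[[0,0,4],[0,0,8],[0,0,11],[0,0,11]],"jaw":[20,20,20,20]}'
python3 -c "
from h import *
go([581.5,-143.5,162],161.5);s=manip.get_state();print(s['torque'])"
python3 -m inch '{"linear":[[0,0,0],[0,0,0],[0,0,0],[0,0,0],[0,0,0],[0,0,-40],[0,0,-80],[0,0,-110],[0,0,-135],[0,0,-135]],"twist":[[0,0,0],[0,0,0],[0,0,0],[0,0,0],[0,0,0],[0,0,0],[0,0,0],[0,0,0],[0,0,0],[0,0,0]],"jaw":[50,50,50,50,50,50,50,50,50,50]}'
```

```text
time: 8.9
ee_pos: [579.5, -140.2, 163.0]
eef_rot: [3.141, -0.003, 2.821]
ft_force: [-7.3, 4.3, 10.8]
grip_width: 25.4
grip_force: 61.7
t 8.9 pos [ 579.5 -140.2  163. ] rot [180.   -0.2 161.6] q6 -0.02 w 25.4
lin [-2.9 -2.5  1. ] twist [ 0.  -0.2  0.1]
[1.0218449  1.49669121 0.17719768]
time: 9.73
ee_pos: [583.8, -142.3, 302.7]
eef_rot: [-3.141, 0.01, 2.821]
ft_force: [0.6, -0.1, 1.0]
grip_width: 50.0
grip_force: 0.0
```

```bash
python3 -c "
from h import *
go([555,275,200],160)
p=P('wrist');im=manip.camera('wrist')
a=proj(p,[600,-143,170],True);b=proj(p,[620,0,165],True);print(a,b)
cv2.imwrite('pics/w3.png',cv2.resize(im[130:300,240:480],None,fx=3.3,fy=3.3,interpolation=cv2.INTER_CUBIC))
"
```

```text
t 9.73 pos [ 583.8 -142.3  302.7] rot [-180.     0.6  161.6] q6 -0.02 w 50.0
lin [159.8 387.  100.9] twist [-0.   0.6  1.6]
[324.59536147 209.40550008] [471.69394231 181.05280528]
```

View pics/w3.png

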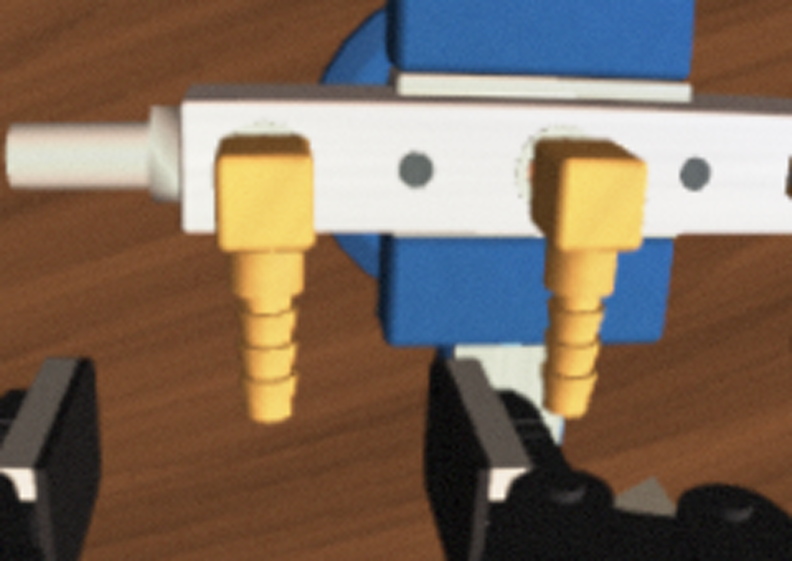

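The two tails look parallel in the image: the loose one at x≈267–271 and the done one at 581–570, leaning from perspective and fisheye. I'll quantify that and work out the move to the plug.

Run:
```python
from h import *
p=P('wrist');f=lambda x,y:(240+x/3.3,130+y/3.3)
for a,b in [((268,280),(271,405)),((581,275),(570,400))]:
    A=at_z(p,*f(*a),166,True);B=at_z(p,*f(*b),166,True);d=B-A;print(A,B,np.degrees(np.arctan2(d[1],d[0])))
for a,b in [((415,170),(696,173))]:
    A=at_z(p,*f(*a),140,True);B=at_z(p,*f(*b),140,True);d=B-A;print(A,B,np.degrees(np.arctan2(d[1],d[0])))
```

```text
[ 603.35953166 -147.24428424  166.        ] [ 639.58214125 -158.31163555  166.        ] -16.989856465256707
[630.29872339 -63.24141675 166.        ] [667.55610803 -74.69196761 166.        ] -17.08409928588558
[593.35644863 -98.43163615 140.        ] [621.59200403 -13.53352084 140.        ] 71.60382128804065
```

```bash
python3 -m inch '{"linear":[[160,387,0],[160,387,0],[160,387,0],[160,387,0],[160,387,0],[160,387,0],[160,387,0],[160,387,0],[160,387,30],[160,387,60]],"twist":[[0,0,0],[0,0,0],[0,0,0],[0,0,0],[0,0,0],[0,0,0],[0,0,0],[0,0,0],[0,0,0],[0,0,0]],"jaw":[40,40,40,40,40,40,40,40,40,40]}'
python3 -m inch '{"linear":[[0,0,30],[0,0,60],[0,0,60],[0,0,60],[0,0,60]],"twist":[[0,0,0],[0,0,0],[0,0,0],[0,0,0],[0,0,0]],"jaw":[40,40,40,40,40]}'
python3 -c "
from h import *
go([555,275,57],161.6)
p=P('wrist');im=manip.camera('wrist')
c=proj(p,[555,275,71],True);print(c, proj(p,[534,353,65],True))
u,v=[int(x) for x in c];y0=max(0,v-75);x0=u-100
cv2.imwrite('pics/w4.png',cv2.resize(im[y0:y0+150,x0:x0+200],None,fx=4,fy=4,interpolation=cv2.INTER_CUBIC));print(x0,y0)
for r in manip.regions_of('plug_mid','wrist')[:3]: print(r['score'],r['box'])
"
```

```text
time: 10.62
ee_pos: [553.6, 263.5, 254.9]
eef_rot: [3.137, 0.004, 2.823]
ft_force: [0.4, -0.4, 0.2]
grip_width: 39.7
grip_force: 0.0
time: 11.03
ee_pos: [553.1, 259.5, 194.1]
eef_rot: [3.141, 0.001, 2.821]
ft_force: [0.7, -0.1, 0.4]
grip_width: 39.9
grip_force: 0.0
t 11.03 pos [553.1 259.5 194.1] rot [180.    0.  161.6] q6 0.66 w 39.9
lin [  3.1  15.3 137.1] twist [0. 0. 0.]
[337.68797001 193.34157071] [415.4044602 141.7797368]
237 118
0.8 [331.6, 167.3, 356.4, 195.7]
```

View pics/w4.png

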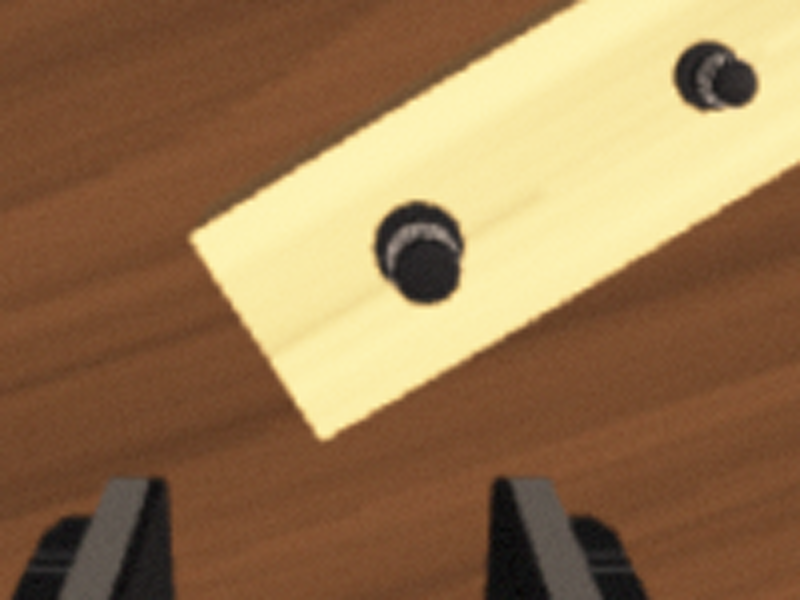

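The fat plug's grip top is at crop (428,270) and its collar at (420,246). The thin plug is at (733,82), clear of the fingers.

Run:
```python
from h import *
p=P('wrist');f=lambda x,y:(237+x/4,118+y/4)
A=at_z(p,*f(428,270),70,True);B=at_z(p,*f(420,247),43,True);print(A,B)
go([*((A+B)/2)[:2],57],161.6)
```

```text
[552.56221272 282.56812779  70.        ] [553.52143027 282.58415105  43.        ]
t 11.13 pos [554.4 259.8 195.6] rot [179.9   0.2 161.6] q6 0.66 w 39.9
lin [  8.9  20.9 138.6] twist [ 0.1  0.2 -0. ]
```

```bash
python3 -m inch '{"linear":[[9,21,20],[9,21,45],[9,21,70],[9,21,90],[9,21,108],[9,21,120],[9,21,130],[9,21,137],[9,21,137]],"twist":[[0,0,0],[0,0,0],[0,0,0],[0,0,0],[0,0,0],[0,0,0],[0,0,0],[0,0,0],[0,0,0]],"jaw":[40,40,40,40,40,40,40,40,40]}'
python3 -m inch '{"linear":[[0,0,0],[0,0,0],[0,0,0],[0,0,0],[0,0,0],[0,0,0],[0,0,0],[0,0,0]],"twist":[[0,0,0],[0,0,0],[0,0,0],[0,0,0],[0,0,0],[0,0,0],[0,0,0],[0,0,0]],"jaw":[5,5,5,5,5,5,5,5]}'
python3 -m inch '{"linear":[[0,0,-15],[0,0,-30],[0,0,-60],[0,0,-100],[0,0,-140],[0,0,-180],[0,0,-210],[0,0,-210]],"twist":[[0,0,0],[0,0,0],[0,0,0],[0,0,0],[0,0,0],[0,0,0],[0,0,0],[0,0,0]],"jaw":[5,5,5,5,5,5,5,5]}'
python3 -c "
from h import *
go([636,27,260],161.6)"
```

```text
time: 11.88
ee_pos: [551.0, 282.3, 55.9]
eef_rot: [-3.141, 0.0, 2.821]
ft_force: [-0.1, -0.5, 0.2]
grip_width: 40.1
grip_force: 0.0
time: 12.55
ee_pos: [551.7, 282.6, 57.7]
eef_rot: [3.141, 0.002, 2.821]
ft_force: [-0.8, -2.8, 5.9]
grip_width: 13.0
grip_force: 58.7
time: 13.22
ee_pos: [553.7, 283.9, 274.4]
eef_rot: [3.133, 0.01, 2.821]
ft_force: [0.9, 0.6, -0.6]
grip_width: 12.8
grip_force: 59.1
t 13.22 pos [553.7 283.9 274.4] rot [179.5   0.6 161.7] q6 0.69 w 12.8
lin [-158.8 -218.1   14.1] twist [0.5 0.6 0.1]
```

```bash
python3 -m inch '{"linear":[[-159,-218,0],[-159,-218,0],[-159,-218,0],[-159,-218,0],[-159,-218,0],[-159,-218,0],[-159,-218,0],[-159,-218,0],[-159,-218,0],[-159,-218,0]],"twist":[[0,0,0],[0,0,0],[0,0,0],[0,0,0],[0,0,0],[0,0,0],[0,0,0],[0,0,0],[0,0,0],[0,0,0]],"jaw":[5,5,5,5,5,5,5,5,5,5]}'
python3 -c "
from h import *
go([637,28,260],161.6)
p=P('wrist');im=manip.camera('wrist')
c=proj(p,[637,28,168],True);print(c)
u,v=[int(x) for x in c];x0,y0=u-80,v-50
cv2.imwrite('pics/w5.png',cv2.resize(im[y0:y0+120,x0:x0+160],None,fx=5,fy=5,interpolation=cv2.INTER_CUBIC));print(x0,y0)
go([637,28,260],161.6)
"
```

```text
time: 14.05
ee_pos: [632.7, 26.2, 265.8]
eef_rot: [3.141, -0.001, 2.822]
ft_force: [-0.8, 0.7, 0.8]
grip_width: 12.7
grip_force: 59.1
t 14.05 pos [632.7  26.2 265.8] rot [ 1.800e+02 -1.000e-01  1.617e+02] q6 0.26 w 12.7
lin [-3.6  3.1  5.7] twist [ 0.  -0.1  0.1]
[323.55358223 210.09447803]
243 160
t 14.1 pos [632.6  26.7 266. ] rot [180.   -0.  161.7] q6 0.26 w 12.8
lin [-3.8  2.6  6. ] twist [ 0.  -0.   0.1]
```

View pics/w5.png

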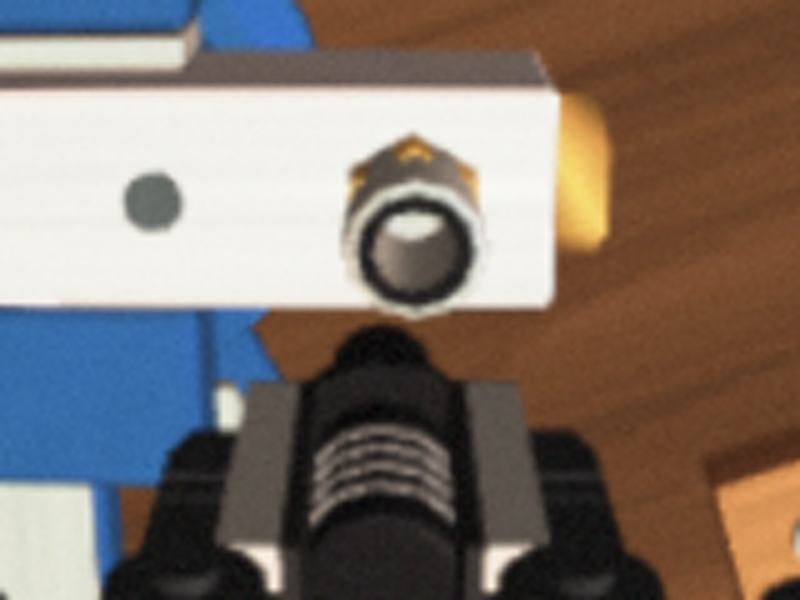

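The port rim centre is at crop (414,247) and the held plug's pin tip edge at (382,328). The plug looks upright between the pads.

Run:
```python
from h import *
s,t,M=tool();p=P('wrist');f=lambda x,y:(243+x/5,160+y/5)
rim=at_z(p,*f(414,247),168,True)
tip=at_z(p,*f(382,328),t[2]-41,True)-6*M[:,0]
print("tcp",t,"rim",rim,"tip",tip)
for n,v in(("rim-tip",rim-tip),("rim-tcp",rim-t),("tip-tcp",tip-t)): print(n,(M.T@v).round(1))
```

```text
tcp [632.59502125  26.72248444 265.98785643] rim [637.02210507  30.31997221 168.        ] tip [633.50722045  26.1992876  224.98398499]
rim-tip [-2.1  5.  57. ]
rim-tcp [-3.1  4.8 98. ]
tip-tcp [-1.1 -0.2 41. ]
```

```bash
python3 -m inch '{"linear":[[-2.6,4.9,0],[-2.6,4.9,10],[-2.6,4.9,20],[-2.6,4.9,32],[-2.6,4.9,42],[-2.6,4.9,50],[-2.6,4.9,50],[-2.6,4.9,50]],"twist":[[0,0,0],[0,0,0],[0,0,0],[0,0,0],[0,0,0],[0,0,0],[0,0,0],[0,0,0]],"jaw":[5,5,5,5,5,5,5,5]}'
python3 -c "
from h import *
p=P('wrist');im=manip.camera('wrist')
go([637,30.3,260],161.6)
c=proj(p,[637,30.3,168],True);print(c)
u,v=[int(x) for x in c];x0,y0=u-67,v-60
cv2.imwrite('pics/w6.png',cv2.resize(im[y0:y0+100,x0:x0+133],None,fx=6,fy=6,interpolation=cv2.INTER_CUBIC));print(x0,y0)
"
```

```text
time: 14.77
ee_pos: [636.6, 29.9, 215.8]
eef_rot: [-3.141, -0.001, 2.822]
ft_force: [1.5, 0.1, 0.5]
grip_width: 12.8
grip_force: 59.1
t 14.82 pos [637.   29.7 216.5] rot [-180.     0.   161.7] q6 0.27 w 13.1
lin [  0.2   0.5 -43.5] twist [-0.   0.   0.1]
[320.58718011 229.69071136]
253 169
```

View pics/w6.png

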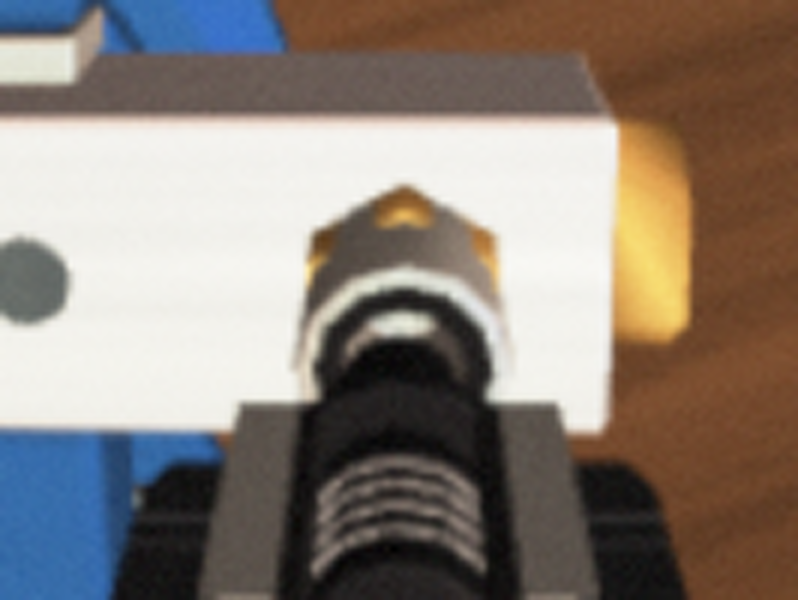

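The rim spans x 295–513 (centre 404) with its top edge at y 265. The pin is centred at about x 400, with its tip's near edge at y 338. I'll compare these by projection.

Run:
```python
from h import *
from scipy.optimize import fsolve
s,t,M=tool();p=P('wrist')
def circ(c,r):
    a=np.linspace(0,2*np.pi,90);return (np.array([proj(p,[c[0]+r*np.cos(k),c[1]+r*np.sin(k),c[2]],True) for k in a])-[253,169])*6
def fit(z,r,mx,top):
    def g(v):
        q=circ([*v,z],r);return [(q[:,0].min()+q[:,0].max())/2-mx,q[:,1].min()-top]
    return np.array([*fsolve(g,t[:2]),z])
rim=fit(168,11.5,404,265); hole=fit(168,6.5,404,312)
for dz in (40,41,42):
    tip=fit(t[2]-dz,6,400,338); print(dz,"rim-tip",(M.T@(rim-tip)).round(2),"hole-tip",(M.T@(hole-tip)).round(2),"tip-tcp",(M.T@(tip-t)).round(2))
print(rim,circ(rim,11.5).min(0),circ(rim,11.5).max(0))
```

```text
40 rim-tip [-0.79  0.43  8.49] hole-tip [-0.85  0.43  8.49] tip-tcp [-0.54 -0.07 40.  ]
41 rim-tip [-0.42  0.43  7.49] hole-tip [-0.47  0.43  7.49] tip-tcp [-0.91 -0.07 41.  ]
42 rim-tip [-0.04  0.43  6.49] hole-tip [-0.1   0.42  6.49] tip-tcp [-1.29 -0.07 42.  ]
[638.40765283  29.63628557 168.        ] [292.68837237 265.        ] [515.31162763 471.67939936]
```

```bash
python3 -m inch '{"linear":[[-0.4,0.4,0],[-0.4,0.4,3],[-0.4,0.4,6],[-0.4,0.4,8],[-0.4,0.4,10],[-0.4,0.4,12],[-0.4,0.4,14],[-0.4,0.4,14]],"twist":[[0,0,0],[0,0,0],[0,0,0],[0,0,0],[0,0,0],[0,0,0],[0,0,0],[0,0,0]],"jaw":[5,5,5,5,5,5,5,5]}'
```

```text
time: 15.48
ee_pos: [637.8, 29.9, 201.9]
eef_rot: [3.141, 0.0, 2.821]
ft_force: [2.4, 1.2, -0.3]
grip_width: 13.1
grip_force: 59.0
```

```bash
python3 -m inch '{"linear":[[0,0,3],[0,0,6],[0,0,9],[0,0,12],[0,0,14],[0,0,15],[0,0,16],[0,0,16]],"twist":[[0,0,0],[0,0,0],[0,0,0],[0,0,0],[0,0,0],[0,0,0],[0,0,0],[0,0,0]],"jaw":[5,5,5,5,5,5,5,5]}'
```

```text
time: 16.15
ee_pos: [637.9, 29.9, 186.2]
eef_rot: [3.141, 0.001, 2.821]
ft_force: [3.2, 3.4, 1.1]
grip_width: 12.9
grip_force: 59.2
```

```bash
python3 -m inch '{"linear":[[0,0,1],[0,0,2],[0,0,3],[0,0,3]],"twist":[[0,0,0],[0,0,0],[0,0,0],[0,0,0]],"jaw":[5,5,5,5]}'
```

```text
time: 16.48
ee_pos: [638.0, 29.8, 185.6]
eef_rot: [3.141, 0.003, 2.821]
ft_force: [-1.3, 2.6, 11.3]
grip_width: 12.9
grip_force: 60.5
```

```bash
python3 -m inch '{"linear":[[0,0,1],[0,0,1]],"twist":[[0,0,0],[0,0,0]],"jaw":[5,5]}'
python3 -m inch '{"linear":[[0,0,-1],[0,0,-2],[0,0,-2],[0,0,-2],[0,0,-2],[0,0,-20],[0,0,-45],[0,0,-80],[0,0,-110],[0,0,-110]],"twist":[[0,0,0],[0,0,0],[0,0,0],[0,0,0],[0,0,0],[0,0,0],[0,0,0],[0,0,0],[0,0,0],[0,0,0]],"jaw":[45,45,45,45,45,45,45,45,45,45]}'
python3 -c "
from h import *
p=P('wrist');im=manip.camera('wrist');s=P('scene');sc=manip.camera('scene')
c=proj(p,[638,30,175],True);u,v=[int(x) for x in c];print(c)
a=cv2.resize(im[max(0,v-70):v+80,u-200:u+100],(800,400),interpolation=cv2.INTER_CUBIC)
cc=proj(s,[620,-60,160]);u,v=[int(x) for x in cc]
cv2.imwrite('pics/w7.png',a)
"
```

```text
time: 16.65
ee_pos: [638.0, 29.8, 185.6]
eef_rot: [3.14, 0.003, 2.821]
ft_force: [-3.2, 4.5, 15.9]
grip_width: 12.6
grip_force: 60.9
time: 17.48
ee_pos: [639.7, 29.3, 298.8]
eef_rot: [3.14, 0.01, 2.821]
ft_force: [0.4, 0.0, 1.1]
grip_width: 44.7
grip_force: 0.0
[319.44941338 193.29366057]
```

View pics/w7.png

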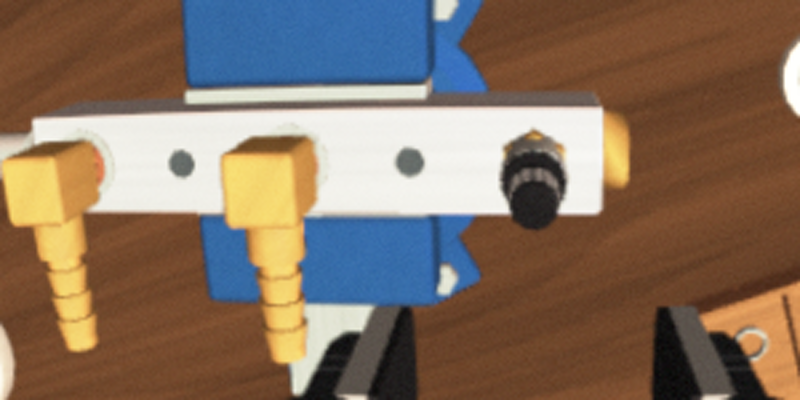

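The plug stands in the port at (533,190), collar down on the rim and upright. Both tails are parallel, at (75,345) and (287,355), and the gripper is clear, so I'm handing in.

```bash
python3 -c "
from workcell import manip
print(manip.job_done())"
```

```text
the job is handed in; nothing more can be done
None
```

I handed the job in at about 17.6 s: the elbow is tightened, with its tail within about 1° of the finished one by camera, and the fitting plug is fully home in the port. The hand-in gave no verdict, and I took the bite from wrist torque (about 0.28 N m) because I had no joint reading.

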